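# Show a dental bridge to the inspection camera

## Task

Slide the empty steel catch tray across the bench, without lifting it, until it lies squarely inside the taped rectangle below the inspection camera. Then take the stick that carries the wide three-tooth bridge out of its rest and hold it up in front of the lens, the bridge end pointing straight into the lens with the row of teeth level, and the teeth in focus on the lens's axis 80 mm from the glass. Finish while still holding it there, and leave the other things on the bench where they are.

Things in the scene. Friction and masses are not known exactly. Their poses are not given: they have to be found in the camera images.
- tray: loose open tray of plain steel sheet, 120 mm (its x) by 140 mm (its y), 30 mm high, walls 4 mm thick, 0.25 to 0.5 kg; origin at the centre of its underside, z up; starts to the left of the taped rectangle and nearer the robot
- spot (a point): centre of the white taped rectangle, flat on the bench, below the camera; its x axis runs level away from the robot, against the lens's view, y level to the left, z up. The rectangle is 140 mm (x) by 160 mm (y) inside the tape, so the tray fits with 10 mm to spare all round when its x lies along the spot's x
- camera: fixed stand of the inspection camera; origin on the bench below the camera's tilt axis (280 mm up), 100 mm beyond the spot along x, same axes as the spot. Foot plate 110 x 130 mm from x = 40 to 150 mm, post at x = 100 mm; camera and bracket stay beyond x = -40 mm, within 40 mm either side, higher than 200 mm
- lens (a point): centre of the front glass of the inspection camera's lens (barrel 34 mm across, head 44 mm wide, 40 mm high). The frame is that of the head: its x axis points from the lens back into the camera (the lens looks along -x, towards the robot and downwards), its y is level to the left, and its z is up out of the head's top
- focus (a point): point in the air on the lens's axis, 80 mm in front of the glass, about 205 to 235 mm above the bench; same axes as lens. Where the middle of the bridge's front must be held, the stick's x, y and z along these axes
- cam_head (a joint): downward tilt of the camera from level, rad (larger looks more steeply down); between 0.40 and 0.65, set before the start; stiff, leave it as it is
- rest: fixed black plastic rest, foot 100 mm (its x) by 160 mm (its y), 8 mm thick, with two cross rails 10 mm thick at x = -36 and +36 mm, 40 mm high, notch cheeks 47 mm. Notches at y = -55, 0 and +55 mm; the sticks lie in them along the rest's x. Fingers can go down between the rails (62 mm clear) on both sides of a handle. Origin at the centre of its underside
- holder: loose aluminium stick, square handle 100 mm long, 14 x 14 mm, along its x axis, which points to the bridge end; there a white ceramic three-tooth bridge sits crosswise like a T, 33 mm wide along y, 12 mm high, from x = 58 to 70 mm. Origin at the middle of the handle's underside, 40 mm above the bench at the start, z up. 50 g. Lies in any of the three notches
- bridge_front (a point): middle of the bridge's front face, on the holder: x = 70 mm, z = 7 mm in the holder's frame; holder's axes
- handle_end (a point): middle of the free end of the holder's handle, x = -50 mm, z = 7 mm in the holder's frame
- stick_crown: an aluminium stick like 'holder' with the same 100 x 14 x 14 mm handle, lying in another notch of the rest; at its end one small white crown, 11 mm across. Leave alone
- stick_polisher: an aluminium stick like 'holder' with the same 100 x 14 x 14 mm handle, lying in another notch of the rest; at its end a grey rubber polishing point, 13 mm across. Leave alone
- bottle: small closed amber bottle, 28 mm across, 55 mm high, standing to the right of the rectangle; origin under its centre. Leave alone
- jar: low white jar with a lid, 52 mm across, 45 mm high, beyond the rest and the bottle; origin under its centre. Leave alone
- model: plaster jaw model, 45 x 60 mm, 28 mm high, at the far left; origin under its centre. Leave alone
- knife: wax knife with a dark wooden handle, 150 mm long, lying beyond the rest to the right; origin under its middle. Leave alone
Things that resemble listed ones, but are neither listed nor needed, are in the scene too. Several things have the shape of the holder; the one meant has the colours described above.

How it is judged (in metres and radians):
On the way, in this order (a step that is already met when the one before it is completed fails the run):
1. the tray lies squarely inside the taped rectangle, at rest, with the bridge's stick still in its rest (horizontal distance between tray and spot below 0.015 m and angle between the x axis of tray and the x axis of spot, either way round below 0.17 rad and linear speed of tray below 0.02 m/s and height (world z) of holder below 0.05 m and contact force between tray and the arm below 0.5 N and contact force between tray and the fingers below 0.5 N), for 0.2 s.
2. the bridge's stick is lifted clear of the rest in the gripper (height (world z) of holder above 0.08 m and contact force between holder and the fingers above 1 N), for 0.2 s.
At the end, for the whole second after the job is handed in: Stick held still in the gripper, carried by nothing else; bridge front within 15 mm of the focus point (over 150 mm up), stick pointing into the lens and row of teeth level, each within 0.18 rad; tray still within 15 mm of the rectangle's centre and 0.17 rad of square (distance between bridge_front and focus below 0.015 m and angle between the x axis of holder and the x axis of focus, either way round below 0.18 rad and angle between the y axis of holder and the y axis of focus, either way round below 0.18 rad and x of handle_end in the frame of focus below -0.08 m and contact force between holder and the fingers above 1 N and height (world z) of bridge_front above 0.15 m and contact force between holder and tray below 0.2 N and contact force between holder and rest below 0.2 N and linear speed of holder below 0.03 m/s and horizontal distance between tray and spot below 0.015 m and angle between the x axis of tray and the x axis of spot, either way round below 0.17 rad); the arm keeps its last pose, push and grip.
It fails at once if the tray is lifted off the bench (10 mm) (height (world z) of tray above 0.01 m).
It fails at once if another stick or a bystander is moved by more than 30 mm (distance of any of stick_crown, stick_polisher, bottle, jar, model, knife from where it was at the start of the episode above 0.03 m).
It also fails if it takes over 61 s, if anything falls off the work surface, if the arm or the gripper's body presses on something with over 40 N, if the wrist force passes 120 N, or if a joint passes its speed limit or range.

## Robot

A 6-joint arm with a two-finger parallel gripper is mounted at the origin on the work surface. World frame = base frame: x ahead of the robot, y to its left, z up, the work surface at z = 0. Lengths are in m, angles in degrees, forces in N, time in s.
With the tool pointing down it reaches from about 0.3 to 0.75 m from the base axis. Payload 8.5 kg.
Tool frame: the origin (TCP) lies midway between the tips of the shut fingers; the grasp point (between the pads) lies 19 mm behind it; z points along the fingers, y is the line along which they close (so a half turn about z gives the same grasp; the last joint's range is limited). The gripper opens to 85 mm and grips with 20 to 120 N. Pads are 22 mm wide; open, the fingers measure 114 mm over their backs; the gripper's body (76 mm by 85 mm) begins 54 mm behind the grasp point. The pads swing forward as they close: fully open they stand 13 mm farther back than shut.
Start: joints at [57.622, 21.807, 74.336, -0, 83.858, -12.336], TCP at [0.188, 0.517, 0.204] pointing down, gripper open.
Joint ranges: [-178.18, 178.18], [-50.72, 133.34], [12.68, 142.11], [-81.47, 261.47], [9.98, 163.14], [-165.26, 165.26]. Speed limits (degrees/s): [136.94, 136.94, 180, 180, 180, 180].

## Interface

Orientations are given as a 3x3 rotation matrix whose columns are the frame's x, y, z axes.
In Python, from rig import monitor, optics, close_job, models gives the robot as it stands.
- The arm moves only by the tool step_arm, never from a script. Its arguments are lists of equal length, an entry for each row: "fingers": the closure, from -1 (fully open) to 1 (shut); "travel": the shift along the tool's x, y, z scaled (see below), a list of three; "twist": the turn about the tool's z scaled (see below). In form: {"fingers": [fingers, ...], "travel": [[tx, ty, tz], ...], "twist": [twist, ...]}. A call has 1 to 10 rows; each row shifts and turns the commanded pose from where the row before left it, along the tool's axes as they then stand; what a row does not reach is not made up. The controller multiplies each number of a shift by 100 mm and each number of a turn by pi rad. A row lasts 1/8 s, in which the tool goes at most 62.5 mm and 10.7 degrees, less where a joint would pass 70% of its speed; a pose out of reach is approached as far as the arm can. A call with a number of a shift or a turn outside -1 to 1 is refused whole. A call with a gripper value outside its range is refused whole. The fingers move at their own pace and stop on an object; "force" is the grip in N (left out, the last holds). Time passes only in rows, so rows that do not move let the fingers close. It gives the time, the measured TCP pose, the force, the opening and the grip force at its end, in the units of the state.
- monitor.observe(): the state, without advancing time (a new reading comes with each control period).
- optics.get_image(name): name is "scene" or "top" or "wrist"; returns (picture, depth): 420x560x3 uint8, blue, green, red; 420x560 float32, m along the optical axis (not along the pixel's ray), 0 where there is no reading.
- optics.get_calibration(name): a dict with "vertical_fov" (degrees; the focal length in pixels is half the picture's height over the tangent of half this angle, whatever the lens; pixels are square), "cx", "cy" (the principal point, pixels), "world_from_camera" (4x4, takes a point from camera to world coordinates). Camera axes: x right, y up, looking along -z (the intrinsics and any distortion apply to the point x, -y, -z); pixel columns grow to the right and rows downward; lengths in m; the calibration is good to about 2 mm. A picture is of the moment at which its call begins: read the wrist's pose just before it. get_calibration takes no time and is no camera call; for the wrist camera it gives the pose at the moment of the call.
- close_job(): hands the job in; it is judged then, once.
Trained networks look in the newest picture that a camera, given by its name, has taken for a name from the list of things; names that differ only in an ending like _2 or _b are one class to them, and where a whole thing is asked for, a point or a joint stands for the part that bears it (a point fixed in the world has none). Each returns a list of dicts, best first, with "confidence" (0 to 1); they miss things now and then, are a little off and sometimes report something else, mostly with a low value. They report only what shows in the picture. A call takes as long as a camera call. They do not tell look-alikes from the thing itself.
- models.trace(camera, query): "mask" (420x560 bool, what is visible of it) and "point" ([column, row] in pixels, amid what is visible of it).
- models.landmark_of(camera, query): "point" ([column, row] in pixels: a listed point, or the origin of a listed thing).
The state is a dict: "time_s": time; "q": joint angles; "qvel": joint speeds; "joint_efforts": joint torques, N m; "position": TCP position; "tool_rot": TCP orientation; "ft_force": force on the tool from outside, world axes, zero at the start; "wrist_torque": the same for the moment, N m; "grip_width": finger opening in m; "gripper_force": force on a finger pad.
Only numpy, scipy, OpenCV 4.12 (cv2) and the standard library are available. Lean on these libraries where they do the work, as an engineer would, in place of code of your own. Each camera call takes 0.05 s, during which the arm holds its last target. There are 200 camera calls.

## Working session

There is one attempt and no reset: what is moved stays moved. The work goes in short steps, Python scripts to look and compute and a tool call to move; the robot and the scene stay as the last step left them, time stands still between calls to the robot, and variables do not carry over. Pictures are saved under pics/ and viewed, at most 10 in all, crops included, and the job is handed in when it is done.

Besides the shell and the picture viewer there is one more tool, called after ">>>" by a JSON object that holds its "op" and its "data". step_arm: Moves the arm, as the interface text tells. Its arguments: {"type":"object","properties":{"fingers":{"type":"array","items":{"type":"number"}},"travel":{"type":"array","items":{"type":"array","items":{"type":"number"}}},"twist":{"type":"array","items":{"type":"number"}},"force":{"type":"number"}},"required":["fingers","travel","twist"]}

```bash
ls; mkdir -p pics
cat > h.py <<'E'
import numpy as np, cv2
from rig import monitor, optics, close_job, models
def K(n):
    c=optics.get_calibration(n); f=210/np.tan(np.radians(c["vertical_fov"])/2)
    return f,c
def ray(c,f,p):
    T=np.array(c["world_from_camera"]); d=np.array([(p[0]-c["cx"])/f,-(p[1]-c["cy"])/f,-1.])
    return T[:3,3],T[:3,:3]@d
def onz(n,p,z):
    f,c=K(n); o,d=ray(c,f,p); return o+d*(z-o[2])/d[2]
def dep(n,p,D):
    f,c=K(n); o,d=ray(c,f,p); return o+d*D
def proj(n,P):
    f,c=K(n); T=np.linalg.inv(np.array(c["world_from_camera"])); q=T[:3,:3]@np.array(P)+T[:3,3]
    return np.array([c["cx"]+f*q[0]/-q[2], c["cy"]-f*q[1]/-q[2]])
def cloud(n,D):
    f,c=K(n); v,u=np.mgrid[0:420,0:560]; T=np.array(c["world_from_camera"])
    d=np.stack([(u-c["cx"])/f,-(v-c["cy"])/f,-np.ones_like(u,float)],-1)*D[...,None]
    return d@T[:3,:3].T+T[:3,3]
E
python3 - <<'E'
from h import *
for n in("scene","top"):
    im,D=optics.get_image(n); cv2.imwrite(f"pics/{n}0.png",im); np.save(f"{n}0.npy",D)
    c=optics.get_calibration(n); print(n,{k:c[k] for k in c if k!="world_from_camera"},np.round(c["world_from_camera"],3).tolist())
    for q in("tray","spot","lens","holder","bridge_front","rest","bottle","jar","model"):
        print(q,[(np.round(r["point"]).tolist(),round(r["confidence"],2)) for r in models.landmark_of(n,q)][:4])
print(monitor.observe())
E
```

```text
pics
scene {'vertical_fov': 44.55394115043809, 'cx': 283.4184360691066, 'cy': 200.16164189463865} [[0.823, -0.374, 0.428, 1.12], [0.568, 0.527, -0.632, -0.986], [0.011, 0.763, 0.647, 1.072], [0.0, 0.0, 0.0, 1.0]]
tray [([338.0, 177.0], 0.63), ([413.0, 200.0], 0.56)]
spot [([318.0, 294.0], 0.68)]
lens [([366.0, 156.0], 0.86)]
holder [([210.0, 277.0], 0.87), ([164.0, 305.0], 0.68), ([172.0, 258.0], 0.66), ([186.0, 352.0], 0.57)]
bridge_front [([144.0, 322.0], 0.76), ([228.0, 291.0], 0.74), ([317.0, 291.0], 0.74), ([200.0, 367.0], 0.59)]
rest [([228.0, 278.0], 0.74)]
bottle [([306.0, 262.0], 0.67), ([336.0, 177.0], 0.6)]
jar [([317.0, 295.0], 0.9)]
model [([416.0, 201.0], 0.55)]
top {'vertical_fov': 49.91153642097982, 'cx': 274.73300608633036, 'cy': 214.22359809827728} [[-0.009, 0.998, -0.062, 0.443], [-1.0, -0.011, -0.027, -0.126], [-0.028, 0.062, 0.998, 1.351], [0.0, 0.0, 0.0, 1.0]]
tray [([161.0, 224.0], 0.73)]
spot []
lens [([200.0, 157.0], 0.85)]
holder [([363.0, 232.0], 0.78), ([406.0, 255.0], 0.75), ([360.0, 289.0], 0.74), ([425.0, 208.0], 0.65)]
bridge_front [([434.0, 188.0], 0.
[... 298 characters left out ...]
 -1.23345289e+01]), 'qvel': array([ 0.01060922,  0.03413651,  0.06297312, -0.00501454,  0.02028616,
       -0.05963167]), 'joint_efforts': array([ 2.87049188e-03, -4.48317862e+01, -2.31478357e+01, -1.02704507e-05,
        2.91749247e-04, -1.68600621e-05]), 'position': array([0.18849201, 0.51667312, 0.20400498]), 'tool_rot': array([[-9.39433159e-01,  3.42732168e-01,  6.44513490e-06],
       [ 3.42732168e-01,  9.39433159e-01, -3.63863902e-05],
       [-1.85255598e-05, -3.19736264e-05, -9.99999999e-01]]), 'ft_force': array([ 1.27358054e-03, -1.44680712e+00,  8.47817636e-01]), 'wrist_torque': array([-0.02286343, -0.00021845,  0.00292544]), 'gripper_force': 0.0, 'grip_width': 0.08548116425024392}
```

Run:
```python
import cv2,numpy as np
a=cv2.imread("pics/top0.png");b=cv2.imread("pics/scene0.png")
cv2.imwrite("pics/top0b.png",cv2.resize(a,(800,600),interpolation=cv2.INTER_CUBIC));cv2.imwrite("pics/scene0b.png",cv2.resize(b,(800,600),interpolation=cv2.INTER_CUBIC))
```

```text
(no output)
```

View pics/top0b.png

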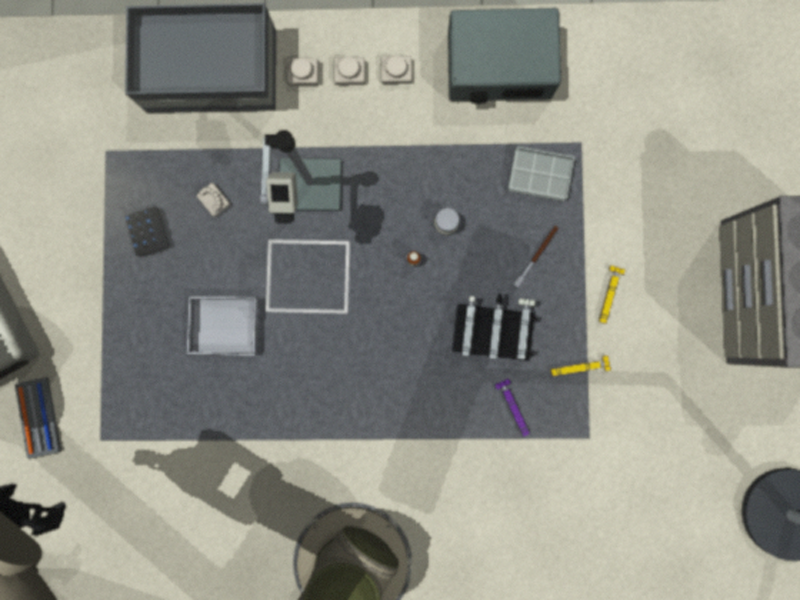

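View pics/scene0b.png

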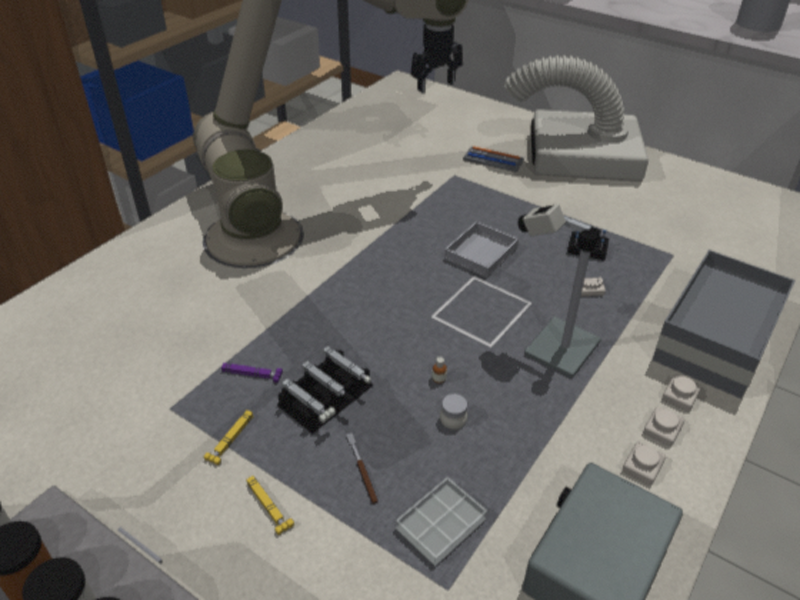

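The top view (800x600 view) shows the tray at (222,325), the tape at (308,276), the camera head at (283,195) and the rest at (495,332). Its sticks end at (472,300), (499,300) and (527,302). The rightmost stick carries the wide white T, so it fits the description. The two yellow sticks and the purple one lie outside the rest and have the wrong colours.

Run:
```python
from h import *
im=cv2.imread("pics/top0.png");D=np.load("top0.npy");P=cloud("top",D)
def rect(m,z,lab,name="top"):
    pts=np.argwhere(m)[:,::-1]
    W=np.array([onz(name,p,z)[:2] for p in pts]).astype(np.float32)
    r=cv2.minAreaRect(W); print(lab,len(pts),np.round(r[0],4),np.round(r[1],4),round(r[2],2))
# tape
hsv=cv2.cvtColor(im,cv2.COLOR_BGR2HSV)
m=np.zeros((420,560),bool);m[163:223,182:250]=1
rect(m&(hsv[...,2]>150),0,"tape")
for q in("tray",):
    for cam in("top","scene"):
        optics.get_image(cam)
        for r in models.trace(cam,q)[:3]:
            mk=r["mask"]; print(cam,r["confidence"],r["point"],mk.sum())
            PP=cloud(cam,np.load(cam+"0.npy"))[mk]; print(np.round(np.percentile(PP,[1,50,99],axis=0),3).tolist())
            if cam=="top": 
                Q=PP[(PP[:,2]>.018)&(PP[:,2]<.04)]; print("wall",len(Q),cv2.minAreaRect(Q[:,:2].astype(np.float32)))
                rect(mk,.03,"mask30")
# bench plane check
for p in((300,150),(300,250),(120,280),(380,280)): print(p,np.round(P[p[1],p[0]],3))
# rest region height map
R=P[195:262,308:385]; mm=(R[...,2]>.03)
X=R[mm]; print("rest",np.round(np.percentile(X,[1,50,99],axis=0),3).tolist())
S=hsv[195:262,308:385]; br=mm&(S[...,2]>110)
n,l,st,c=cv2.connectedComponentsWithStats(br.astype(np.uint8))
for i in range(1,n):
    if st[i][4]>30:
        Q=R[l==i]; print(st[i],np.round(np.median(Q,0),3),np.round(np.percentile(Q[:,2],95),3),cv2.minAreaRect(Q[:,:2].astype(np.float32)))
# head
H=P[115:158,180:215]; h=H[H[...,2]>.2]; print("head",np.round(np.percentile(h,[1,50,99],axis=0),3).tolist())
```

```text
tape 496 [0.5929 0.0908] [0.1749 0.1519] 89.23
top 0.9 [158.1, 227.6] 1973
[[0.431, 0.194, -0.001], [0.489, 0.268, 0.006], [0.547, 0.334, 0.036]]
wall 308 ((0.4880596399307251, 0.2644031345844269), (0.142574280500412, 0.11843710392713547), 89.4625473022461)
mask30 1973 [0.4879 0.2622] [0.1459 0.1181] 89.37
scene 0.73 [339.1, 173.5] 1158
[[0.432, 0.187, -0.002], [0.488, 0.269, 0.008], [0.553, 0.336, 0.035]]
scene 0.38 [416.9, 200.6] 199
[[0.739, 0.081, -0.001], [0.766, 0.282, 0.018], [0.803, 0.337, 0.191]]
(300, 150) [ 0.719 -0.167  0.004]
(300, 250) [ 0.419 -0.163  0.002]
(120, 280) [ 0.334  0.378 -0.001]
(380, 280) [ 0.329 -0.398  0.001]
rest [[0.419, -0.373, 0.037], [0.476, -0.297, 0.053], [0.539, -0.126, 1.351]]
[ 16  13   9  41 183] [ 0.479 -0.242  0.055] 0.059 ((0.4903925061225891, -0.19296123087406158), (0.11565244197845459, 0.11613446474075317), 80.2697982788086)
[ 54  14  12  42 216] [ 0.481 -0.352  0.055] 0.06 ((0.47617435455322266, -0.3509783446788788), (0.03015853837132454, 0.11709585040807724), 82.25759887695312)
[ 35  19   8  37 170] [ 0.467 -0.296  0.056] 0.059 ((0.4412776529788971, -0.2334776669740677), (0.0912928581237793, 0.1942959725856781), 24.28311538696289)
head [[0.652, 0.065, 0.27], [0.696, 0.089, 0.298], [0.748, 0.123, 0.322]]
```

>>> {"op": "step_arm", "data": {"fingers": [-0.3, -0.3, -0.3, -0.3, -0.3, -0.3, -0.3, -0.3, -0.3, -0.3], "travel": [[0, 0, 0], [0, 0, 0], [-0.37, -0.4, 0], [-0.37, -0.4, 0], [-0.37, -0.4, 0], [-0.37, -0.4, 0], [-0.37, -0.4, 0], [-0.37, -0.4, 0], [-0.37, -0.4, 0], [-0.37, -0.4, 0]], "twist": [-0.0536, -0.0536, 0, 0, 0, 0, 0, 0, 0, 0], "force": 30}}

```text
time_s: 2.45
position: [0.4814, 0.1913, 0.2042]
tool_rot: [[-1.0, 0.013, 0.0], [0.013, 1.0, 0.0], [-0.0, 0.0, -1.0]]
ft_force: [0.2, 0.5, -0.3]
grip_width: 0.055
gripper_force: 0.0
```

Run:
```python
from h import *
c=optics.get_calibration("wrist"); print(np.round(c["world_from_camera"],3).tolist(),c["vertical_fov"])
im,D=optics.get_image("wrist"); P=cloud("wrist",D)
s=monitor.observe(); print(s["position"],s["tool_rot"][:,1])
v=D>0
w=v&(P[...,2]>.02)&(P[...,2]<.045)&(P[...,0]>.4)&(P[...,0]<.57)&(P[...,1]>.15)&(P[...,1]<.36)
Q=P[w]; print(len(Q),np.round(np.percentile(Q,[1,50,99],axis=0),4).tolist(),cv2.minAreaRect(Q[:,:2].astype(np.float32)))
r=Q[(Q[:,1]<.21)&(abs(Q[:,0]-.488)<.045)]; print("right wall",len(r),np.round(np.percentile(r,[2,50,98],axis=0),4).tolist(),np.polyfit(r[:,0],r[:,1],1) if len(r)>9 else 0)
b=v&(P[...,2]<.012)&(abs(P[...,0]-.488)<.03)&(P[...,1]>.22)&(P[...,1]<.3); print("floor",np.median(P[b][:,2]))
```

```text
[[0.014, -0.964, -0.267, 0.414], [1.0, 0.013, 0.005, 0.193], [-0.001, -0.267, 0.964, 0.375], [0.0, 0.0, 0.0, 1.0]] 61.48045818008209
[0.48532715 0.18706928 0.20377405] [ 0.01706905  0.99985235 -0.00198104]
2818 [[0.4323, 0.1906, 0.0205], [0.4985, 0.2754, 0.0295], [0.5538, 0.3313, 0.0317]] ((0.493583619594574, 0.2612735331058502), (0.14032557606697083, 0.11989963799715042), 88.05006408691406)
right wall 370 [[0.4445, 0.1907, 0.0278], [0.4862, 0.1933, 0.0301], [0.531, 0.1957, 0.0319]] [-0.03190636  0.20881051]
floor 0.004189932423559334
```

>>> {"op": "step_arm", "data": {"fingers": [-0.3, -0.3, -0.3, -0.3, -0.3, -0.3, 1, 1, 1, 1], "travel": [[-0.04, 0.06, 0.4], [0, 0, 0.4], [0, 0, 0.4], [0, 0, 0.4], [0, 0, 0.24], [0, 0, 0.1], [0, 0, 0], [0, 0, 0], [0, 0, 0], [0, 0, 0]], "twist": [0.003, 0, 0, 0, 0, 0, 0, 0, 0, 0], "force": 30}}

```text
time_s: 3.75
position: [0.4846, 0.1989, 0.0105]
tool_rot: [[-1.0, 0.022, 0.001], [0.022, 1.0, 0.0], [-0.001, 0.0, -1.0]]
ft_force: [-0.2, -0.1, 0.2]
grip_width: 0.0001
gripper_force: 0.0
```

Run:
```python
from h import *
s=monitor.observe(); print(s["position"],s["ft_force"],s["grip_width"],s["gripper_force"])
im,D=optics.get_image("wrist");P=cloud("wrist",D); cv2.imwrite("pics/w1.png",im)
w=(D>0)&(P[...,2]>.02)&(P[...,2]<.036)&(P[...,1]>.15)&(P[...,1]<.36)&(P[...,0]>.4)&(P[...,0]<.58)
Q=P[w]; print(np.round(np.percentile(Q,[1,50,99],axis=0),4).tolist())
im,D=optics.get_image("top");P=cloud("top",D)
m=models.trace("top","tray")[0]["mask"];Q=P[m];Q=Q[(Q[:,2]>.018)&(Q[:,2]<.04)];print(cv2.minAreaRect(Q[:,:2].astype(np.float32)))
```

```text
[0.48458118 0.19886132 0.01050905] [-0.16482832 -0.11143465  0.22674844] 0.00011689505420929206 0.0
[[0.4275, 0.1965, 0.0202], [0.4558, 0.2799, 0.0298], [0.5477, 0.3333, 0.0318]]Traceback (most recent call last):
  File "<stdin>", line 7, in <module>
IndexError: list index out of range
```

View pics/w1.png

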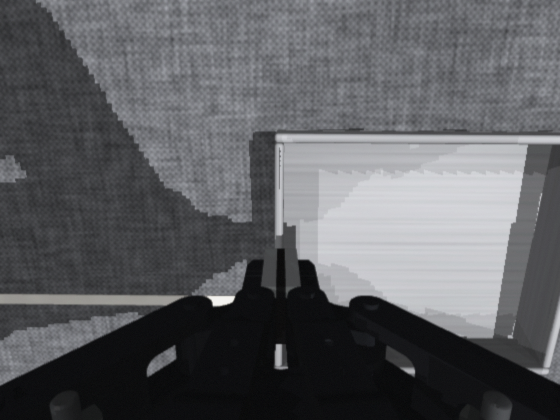

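The wrist picture shows the tray's right wall (column 280) running straight between the two fingers. They straddle it, but the grip reads zero. I'll reseat a little deeper.

>>> {"op": "step_arm", "data": {"fingers": [0.5, 0.5, 1, 1, 1, 1], "travel": [[0, 0, 0], [0, 0, 0.04], [0, 0, 0], [0, 0, 0], [0, 0, 0], [0, 0, 0]], "twist": [0, 0, 0, 0, 0, 0], "force": 40}}

```text
time_s: 4.65
position: [0.4844, 0.1988, 0.0061]
tool_rot: [[-1.0, 0.022, 0.0], [0.022, 1.0, 0.0], [-0.0, 0.0, -1.0]]
ft_force: [-0.4, -0.2, -0.4]
grip_width: 0.0001
gripper_force: 0.0
```

>>> {"op": "step_arm", "data": {"fingers": [1, 1, 1, 1], "travel": [[0, -0.1, 0], [0, -0.2, 0], [0, 0, 0], [0, 0, 0]], "twist": [0, 0, 0, 0]}}

```text
time_s: 5.15
position: [0.4838, 0.1688, 0.0061]
tool_rot: [[-1.0, 0.023, 0.0], [0.023, 1.0, 0.0], [-0.0, 0.0, -1.0]]
ft_force: [-0.6, -0.1, -0.5]
grip_width: -0.0002
gripper_force: 0.0
```

```bash
cat >> h.py <<'E'
def tray(cam="top"):
    im,D=optics.get_image(cam);P=cloud(cam,D)
    for r in models.trace(cam,"tray")[:2]:
        Q=P[r["mask"]];Q=Q[(Q[:,2]>.018)&(Q[:,2]<.04)]
        print(cam,round(r["confidence"],2),len(Q),[np.round(x,4) for x in cv2.minAreaRect(Q[:,:2].astype(np.float32))],np.round(np.percentile(Q,[1,99],axis=0),3).tolist())
    return im,P
E
python3 - <<'E'
from h import *
s=monitor.observe(); print(s["position"],s["ft_force"],s["grip_width"],s["gripper_force"])
tray("top");tray("scene");tray("wrist")
im,_=optics.get_image("scene"); cv2.imwrite("pics/s1.png",cv2.resize(im[100:260,230:470],(720,480),interpolation=cv2.INTER_CUBIC))
E
```

```text
[0.48377535 0.16884934 0.00608201] [-0.58607097 -0.11064584 -0.47137997] -0.0001958644681590305 0.0
scene 0.72 248 [array([0.496, 0.262]), array([0.1501, 0.1172]), np.float64(86.0346)] [[0.435, 0.19, 0.018], [0.554, 0.336, 0.035]]
wrist 0.59 5590 [array([0.4886, 0.2561]), array([0.1209, 0.1198]), np.float64(88.3059)] [[0.427, 0.196, 0.018], [0.547, 0.31, 0.032]]
```

View pics/s1.png

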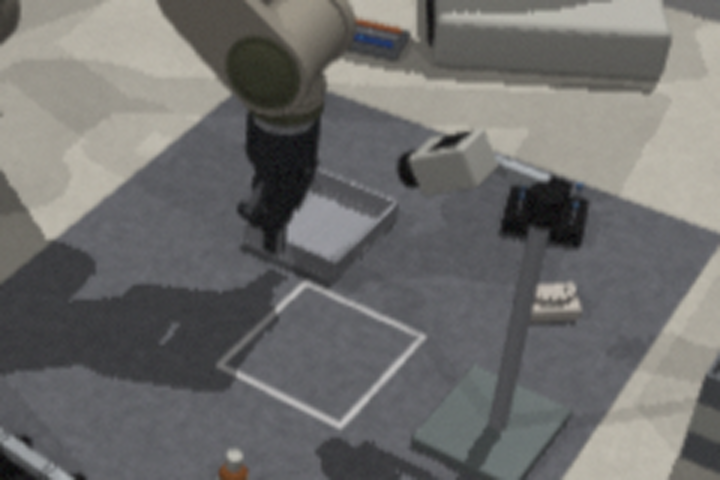

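Run:
```python
from h import *
for cam in("scene","top","wrist"):
    im,D=optics.get_image(cam);P=cloud(cam,D)
    g=cv2.cvtColor(im,cv2.COLOR_BGR2GRAY)
    m=(D>0)&(abs(P[...,0]-.484)<.05)&(abs(P[...,1]-.169)<.08)&(P[...,2]>.012)&(P[...,2]<.12)&(g<60)
    Q=P[m]; print(cam,len(Q))
    for a in np.arange(.012,.11,.012):
        q=Q[(Q[:,2]>=a)&(Q[:,2]<a+.012)]
        if len(q): print(round(a,3),len(q),np.round(np.percentile(q[:,:2],[2,50,98],axis=0),3).tolist())
    print(proj(cam,(.484,.169,.006)))
```

```text
scene 191
0.024 2 [[0.454, 0.164], [0.467, 0.18], [0.481, 0.195]]
0.036 10 [[0.479, 0.151], [0.49, 0.157], [0.495, 0.169]]
0.048 17 [[0.482, 0.153], [0.489, 0.158], [0.497, 0.168]]
0.06 10 [[0.481, 0.153], [0.491, 0.159], [0.498, 0.166]]
0.072 16 [[0.475, 0.139], [0.495, 0.16], [0.498, 0.177]]
0.084 36 [[0.48, 0.127], [0.495, 0.154], [0.499, 0.201]]
0.096 47 [[0.479, 0.121], [0.498, 0.157], [0.502, 0.213]]
0.108 53 [[0.483, 0.109], [0.497, 0.152], [0.503, 0.219]]
[320.15419083 190.02867843]
top 8
0.096 4 [[0.473, 0.132], [0.475, 0.133], [0.489, 0.136]]
0.108 4 [[0.475, 0.122], [0.482, 0.126], [0.492, 0.131]]
[188.7352475  229.19955613]
wrist 42441
0.012 17 [[0.507, 0.195], [0.509, 0.195], [0.514, 0.195]]
0.036 284 [[0.472, 0.156], [0.477, 0.169], [0.478, 0.182]]
0.048 613 [[0.472, 0.156], [0.477, 0.17], [0.478, 0.183]]
0.06 757 [[0.472, 0.157], [0.477, 0.169], [0.494, 0.182]]
0.072 2762 [[0.47, 0.142], [0.472, 0.169], [0.492, 0.196]]
0.084 8827 [[0.47, 0.132], [0.473, 0.167], [0.492, 0.206]]
0.096 11025 [[0.466, 0.123], [0.473, 0.173], [0.491, 0.216]]
0.108 18156 [[0.466, 0.116], [0.473, 0.17], [0.485, 0.223]]
[280.22494763 244.24979491]
```

Run:
```python
from h import *
for cam in("scene","wrist"):
    im,D=optics.get_image(cam);P=cloud(cam,D)
    m=(D>0)&(abs(P[...,0]-.484)<.025)&(abs(P[...,1]-.169)<.022)&(P[...,2]<.06)
    Q=P[m]
    for a in np.arange(-.008,.06,.006):
        k=m&(P[...,2]>=a)&(P[...,2]<a+.006);q=P[k]
        if len(q): print(cam,round(a,3),len(q),np.round(np.percentile(q[:,:2],[2,50,98],axis=0),3).tolist(),im[k].mean(0).round(),np.argwhere(k).mean(0).round())
im,D=optics.get_image("wrist"); cv2.imwrite("pics/w2.png",im)
```

```text
scene -0.008 20 [[0.468, 0.155], [0.491, 0.174], [0.507, 0.19]] [80. 77. 76.] [192. 322.]
scene -0.002 86 [[0.461, 0.148], [0.482, 0.169], [0.508, 0.19]] [83. 80. 79.] [191. 320.]
scene 0.004 19 [[0.467, 0.149], [0.488, 0.165], [0.506, 0.189]] [80. 76. 76.] [191. 321.]
scene 0.01 1 [[0.486, 0.189], [0.486, 0.189], [0.486, 0.189]] [87. 84. 84.] [185. 324.]
scene 0.028 1 [[0.5, 0.19], [0.5, 0.19], [0.5, 0.19]] [72. 70. 70.] [183. 328.]
scene 0.034 8 [[0.483, 0.159], [0.493, 0.163], [0.499, 0.186]] [68. 65. 65.] [184. 322.]
scene 0.04 8 [[0.477, 0.157], [0.491, 0.159], [0.496, 0.177]] [59. 57. 57.] [183. 321.]
scene 0.046 11 [[0.48, 0.155], [0.491, 0.158], [0.496, 0.175]] [45. 44. 43.] [182. 321.]
scene 0.052 10 [[0.481, 0.152], [0.493, 0.161], [0.498, 0.175]] [51. 48. 48.] [180. 322.]
scene 0.058 5 [[0.482, 0.155], [0.491, 0.158], [0.496, 0.162]] [45. 44. 43.] [180. 321.]
wrist -0.002 5231 [[0.46, 0.148], [0.476, 0.169], [0.501, 0.19]] [100.  96.  95.] [227. 280.]
wrist 0.004 1 [[0.468, 0.172], [0.468, 0.172], [0.468, 0.172]] [122. 117. 116.] [213. 285.]
wrist 0.034 58 [[0.473, 0.163], [0.473, 0.169], [0.477, 0.176]] [68. 66. 65.] [249. 280.]
wrist 0.04 343 [[0.472, 0.157], [0.473, 0.17], [0.478, 0.182]] [49. 48. 47.] [256. 281.]
wrist 0.046 430 [[0.472, 0.156], [0.476, 0.169], [0.477, 0.182]] [42. 41. 40.] [263. 280.]
wrist 0.052 478 [[0.472, 0.156], [0.476, 0.17], [0.477, 0.182]] [41. 39. 39.] [270. 281.]
wrist 0.058 175 [[0.472, 0.156], [0.473, 0.169], [0.477, 0.182]] [42. 41. 40.] [274. 279.]
```

View pics/w2.png

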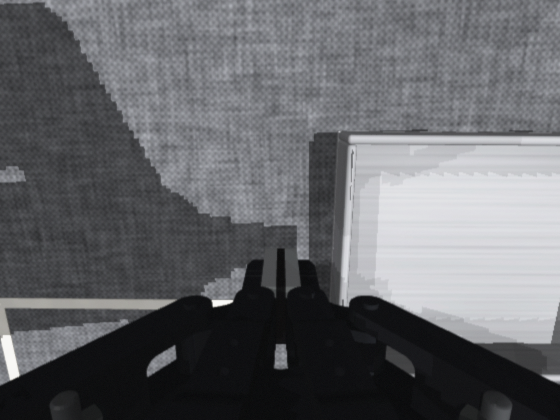

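Both cameras put the fingertips at z≈0.035 where the state says 0.006. The real tips therefore sit about 30 mm above the reported TCP, and the fingers had only closed above the wall. I'll correct by going deeper, and check the force.

>>> {"op": "step_arm", "data": {"fingers": [1, 0, 0, 0, 0, 0, 0], "travel": [[0, 0, -0.2], [0, 0.26, 0], [0, 0, 0], [0, 0, 0.2], [0, 0, 0.12], [0, 0, 0.08], [0, 0, 0]], "twist": [0, 0, 0, 0, 0, 0, 0], "force": 30}}

```text
time_s: 6.68
position: [0.4841, 0.1945, -0.0144]
tool_rot: [[-1.0, 0.023, -0.001], [0.023, 1.0, -0.0], [0.001, -0.0, -1.0]]
ft_force: [0.3, -0.5, -0.1]
grip_width: 0.0427
gripper_force: 0.0
```

```bash
cat >> h.py <<'E'
def tips(cam="wrist"):
    s=monitor.observe();p=s["position"];im,D=optics.get_image(cam);P=cloud(cam,D);g=im.max(2)
    m=(D>0)&(abs(P[...,0]-p[0])<.025)&(abs(P[...,1]-p[1])<.045)&(P[...,2]<p[2]+.09)&(g<60)&(P[...,2]>p[2]+.012)
    Q=P[m];print("tip low z pct",np.round(np.percentile(Q[:,2],[.2,1,5]),4),"rep",np.round(p,4),s["ft_force"].round(2),round(s["grip_width"],4))
    return im,P
E
python3 -c "
from h import *
tips()"
```

```text
tip low z pct [0.0006 0.0011 0.0017] rep [ 0.4841  0.1945 -0.0144] [ 0.3  -0.48 -0.08] 0.0427
```

>>> {"op": "step_arm", "data": {"fingers": [0, 1, 1, 1, 1], "travel": [[0, 0, 0.06], [0, 0, 0], [0, 0, 0], [0, 0, 0], [0, 0, 0]], "twist": [0, 0, 0, 0, 0], "force": 30}}

```text
time_s: 7.35
position: [0.4844, 0.195, -0.0198]
tool_rot: [[-1.0, 0.022, 0.001], [0.022, 1.0, 0.0], [-0.001, 0.0, -1.0]]
ft_force: [-1.0, 1.6, 0.5]
grip_width: 0.0034
gripper_force: 31.1
```

>>> {"op": "step_arm", "data": {"fingers": [1, 1, 1, 1, 1, 1, 1, 1, 1, 1], "travel": [[-0.08, -0.13, 0], [-0.13, -0.21, 0], [-0.13, -0.21, 0], [-0.13, -0.21, 0], [-0.13, -0.21, 0], [-0.13, -0.21, 0], [-0.13, -0.21, 0], [-0.1, -0.16, 0], [-0.06, -0.1, 0], [0, 0, 0]], "twist": [0, 0, 0, 0, 0, 0, 0, 0, 0, 0]}}

```text
time_s: 8.6
position: [0.5832, 0.0264, -0.0197]
tool_rot: [[-1.0, 0.023, 0.001], [0.023, 1.0, -0.001], [-0.001, -0.001, -1.0]]
ft_force: [0.4, -4.6, 2.7]
grip_width: 0.0034
gripper_force: 31.3
```

Run:
```python
from h import *
im,P=tray("top"); tray("scene")
hsv=cv2.cvtColor(im,cv2.COLOR_BGR2HSV)
cv2.imwrite("pics/t2.png",cv2.resize(im[140:245,160:300],(800,600),interpolation=cv2.INTER_CUBIC))
```

```text
top 0.71 190 [array([0.7859, 0.0817]), array([0.1237, 0.1067]), np.float64(88.0878)] [[0.734, 0.021, 0.018], [0.838, 0.14, 0.036]]
top 0.63 1 [array([0.8123, 0.1392]), array([0., 0.]), np.float64(0.0)] [[0.812, 0.139, 0.018], [0.812, 0.139, 0.018]]
scene 0.27 73 [array([0.7617, 0.2854]), array([0.0433, 0.0394]), np.float64(39.7033)] [[0.748, 0.261, 0.018], [0.783, 0.308, 0.033]]
```

View pics/t2.png

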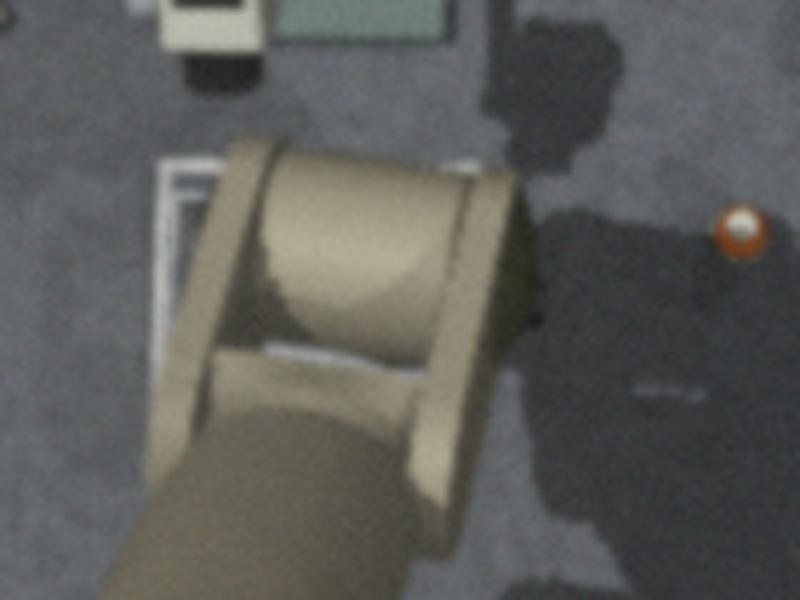

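The tray followed and its upper left corner shows just inside the tape (crop (175,185)). I'll nudge the last few mm, release, and rise.

>>> {"op": "step_arm", "data": {"fingers": [1, 1, 0.3, 0.3, 0.3, 0.3, 0.3, 0.3, 0.3], "travel": [[-0.03, -0.035, 0], [0, 0, 0], [0, 0, 0], [0, 0, 0], [0, 0, -0.2], [0, 0, -0.5], [0, 0, -0.5], [0, 0, -0.5], [0, 0, -0.3]], "twist": [0, 0, 0, 0, 0, 0, 0, 0, 0]}}

```text
time_s: 9.93
position: [0.5858, 0.024, 0.1825]
tool_rot: [[-1.0, 0.022, 0.003], [0.022, 1.0, -0.0], [-0.003, -0.0, -1.0]]
ft_force: [1.3, -0.1, -0.9]
grip_width: 0.03
gripper_force: 0.0
```

>>> {"op": "step_arm", "data": {"fingers": [0.3, 0.3, 0.3], "travel": [[0.4, -0.5, 0], [0.4, -0.5, 0], [0, 0, 0]], "twist": [0, 0, 0]}}

```text
time_s: 10.3
position: [0.5033, -0.074, 0.1801]
tool_rot: [[-1.0, 0.027, -0.001], [0.027, 1.0, 0.0], [0.001, 0.0, -1.0]]
ft_force: [-0.8, 1.2, 0.3]
grip_width: 0.0298
gripper_force: 0.0
```

Run:
```python
from h import *
im,P=tray("top"); tray("scene")
hsv=cv2.cvtColor(im,cv2.COLOR_BGR2HSV)
m=models.trace("top","tray")
cv2.imwrite("pics/t3.png",cv2.resize(im[110:270,160:400],(800,533),interpolation=cv2.INTER_CUBIC))
print(monitor.observe()["position"])
```

```text
top 0.78 234 [array([0.5877, 0.0926]), array([0.1396, 0.1195]), np.float64(87.824)] [[0.528, 0.022, 0.018], [0.647, 0.163, 0.036]]
scene 0.77 398 [array([0.5914, 0.0926]), array([0.1492, 0.1224]), np.float64(88.9154)] [[0.531, 0.019, 0.018], [0.652, 0.165, 0.035]]
[ 0.50579127 -0.07101393  0.17981001]
```

View pics/t3.png

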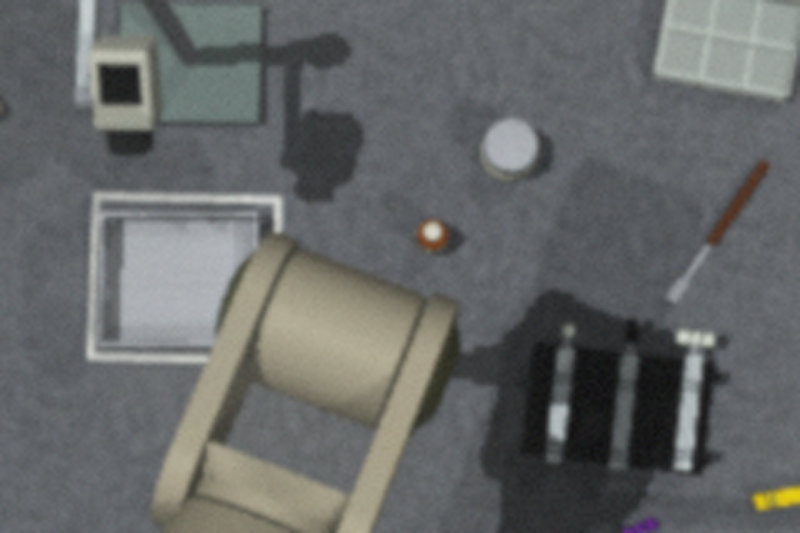

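The tray lies inside the tape, about 5 mm off centre at most and square to within about 2°. The same crop shows the sticks: crown at (568,330), grey polisher at (630,330), and wide white three-tooth bridge at (695,338). The last one, rightmost in the rest, is the holder. Next I'll move over the rest.

>>> {"op": "step_arm", "data": {"fingers": [0.3, 0.3, 0.3, 0.3, 0.3, 0.3, 0.3], "travel": [[0.07, -0.55, 0], [0.07, -0.55, 0], [0.07, -0.55, 0], [0.07, -0.55, 0], [0.07, -0.5, 0], [0, 0, 0], [0, 0, 0]], "twist": [0, 0, 0, 0, 0, 0, 0]}}

```text
time_s: 11.42
position: [0.4648, -0.3401, 0.1796]
tool_rot: [[-1.0, 0.021, -0.0], [0.021, 1.0, 0.001], [0.0, 0.001, -1.0]]
ft_force: [-0.3, 0.3, 0.2]
grip_width: 0.0297
gripper_force: 0.0
```

Run:
```python
from h import *
im,P=tray("top"); tray("scene")
s=monitor.observe(); print(s["position"],s["tool_rot"][:,1])
im,D=optics.get_image("wrist");P=cloud("wrist",D);np.savez("wr.npz",im=im,P=P);cv2.imwrite("pics/w3.png",im)
print("lm",[(np.round(r["point"]),r["confidence"],P[int(r["point"][1]),int(r["point"][0])].round(4)) for r in models.landmark_of("wrist","bridge_front")])
for r in models.trace("wrist","holder"):
    Q=P[r["mask"]]; Q=Q[(Q[:,2]>.045)&(Q[:,2]<.07)]
    if len(Q)<50: continue
    print("holder",round(r["confidence"],2),r["mask"].sum(),np.round(r["point"]),np.round(np.percentile(Q,[1,50,99],axis=0),4).tolist())
    t=Q[(Q[:,2]>.05)]; xm=np.percentile(t[:,0],99)-.02; h=t[t[:,0]<xm-.0]; k=np.polyfit(h[:,0],h[:,1],1); print("  line y=",k.round(4),"y@.47",np.polyval(k,.47).round(4),"ztop",np.median(h[:,2]).round(4))
for r in models.trace("wrist","rest")[:2]:
    Q=P[r["mask"]];print("rest",r["confidence"],np.round(np.percentile(Q,[1,50,99],axis=0),4).tolist())
# lens: two-view triangulation + head cloud
L=[]
for cam in("scene","top"):
    im,D=optics.get_image(cam);P=cloud(cam,D)
    r=models.landmark_of(cam,"lens")
    if r: f,c=K(cam); L.append(ray(c,f,r[0]["point"])); print(cam,r[0]["point"])
    for q in("camera","lens","cam_head"):
        for r in models.trace(cam,q)[:1]:
            Q=P[r["mask"]];print(q,cam,round(r["confidence"],2),np.round(np.percentile(Q[Q[:,2]>.2],[2,50,98],axis=0),3).tolist() if (Q[:,2]>.2).any() else 0)
            np.savez(f"head_{cam}_{q}.npz",P=P,m=r["mask"],im=im)
if len(L)==2:
    A=np.array([[L[0][1][i],-L[1][1][i]] for i in range(3)]);t,*_=np.linalg.lstsq(A,L[1][0]-L[0][0],rcond=None)
    a=L[0][0]+t[0]*L[0][1];b=L[1][0]+t[1]*L[1][1];print("lens",a.round(4),b.round(4))
```

```text
top 0.75 275 [array([0.5874, 0.0926]), array([0.1406, 0.1187]), np.float64(88.5721)] [[0.527, 0.022, 0.019], [0.647, 0.163, 0.037]]
top 0.38 54 [array([ 0.4704, -0.2943]), array([0.1569, 0.0821]), np.float64(82.5814)] [[0.421, -0.367, 0.021], [0.519, -0.212, 0.04]]
[ 0.46470121 -0.33982059  0.18019647] [ 2.05814998e-02  9.99788178e-01 -2.67420007e-05]
lm [(array([ 90., 306.]), 0.95, array([ 0.5982, -0.5499,  0.0118])), (array([262., 261.]), 0.76, array([ 0.5296, -0.3582,  0.0541])), (array([ 77., 124.]), 0.74, array([ 0.4059, -0.529 ,  0.0137])), (array([310.,  76.]), 0.71, array([ 0.3686, -0.3113,  0.0136])), (array([390., 193.]), 0.31, array([ 0.4691, -0.2467,  0.0552]))]
holder 0.73 2363 [270. 202.] [[0.4171, -0.3708, 0.0477], [0.4752, -0.3509, 0.0546], [0.5332, -0.3387, 0.0565]]
  line y= [-0.1313 -0.2892] y@.47 -0.3509 ztop 0.0548
rest 0.66 [[0.4143, -0.3756, 0.007], [0.4673, -0.3077, 0.0094], [0.5146, -0.2189, 0.0489]]
scene [366.0, 157.9]
camera scene 0.81 [[0.668, 0.061, 0.212], [0.732, 0.076, 0.289], [0.808, 0.116, 0.318]]
lens scene 0.58 [[0.662, 0.061, 0.262], [0.707, 0.07, 0.296], [0.736, 0.104, 0.319]]
cam_head scene 0.88 [[0.664, 0.061, 0.265], [0.709, 0.069, 0.296], [0.737, 0.103, 0.319]]
top [198.9, 157.4]
camera top 0.93 [[0.654, 0.065, 0.228], [0.711, 0.089, 0.294], [0.8, 0.121, 0.32]]
lens top 0.92 [[0.655, 0.065, 0.271], [0.693, 0.085, 0.302], [0.733, 0.11, 0.32]]
cam_head top 0.65 [[0.655, 0.065, 0.272], [0.692, 0.085, 0.302], [0.733, 0.108, 0.32]]
lens [0.6605 0.0949 0.2523] [0.654  0.0906 0.2502]
```

View pics/w3.png

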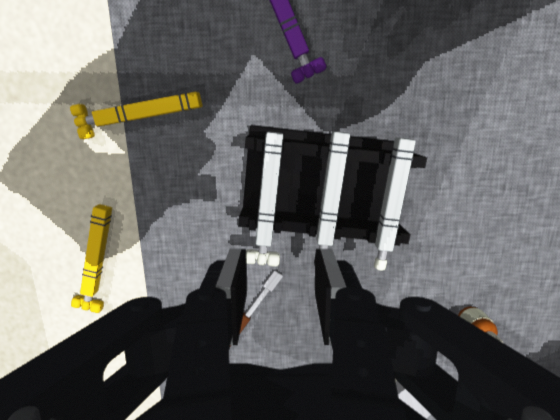

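Run:
```python
from h import *
rng=np.random.default_rng(0)
for f in("head_top_cam_head","head_top_lens","head_scene_cam_head"):
    z=np.load(f+".npz");m=cv2.erode(z["m"].astype(np.uint8),np.ones((3,3)))>0;Q=z["P"][m];Q=Q[(Q[:,2]>.2)&(Q[:,2]<.36)]
    for it in range(3):
        best=None
        for k in range(800):
            a=Q[rng.choice(len(Q),3,False)];n=np.cross(a[1]-a[0],a[2]-a[0]);l=np.linalg.norm(n)
            if l<1e-5: continue
            n/=l;i=abs((Q-a[0])@n)<.0025
            if best is None or i.sum()>best.sum(): best=i
        c=Q[best].mean(0);n=np.linalg.svd(Q[best]-c)[2][2]; n*=np.sign(n[2])
        print(f,len(Q),best.sum(),"n",n.round(3),"tilt",np.arctan2(-n[0],n[2]).round(3),"c",c.round(3),"x",Q[best][:,0].min().round(3),Q[best][:,0].max().round(3))
        Q=Q[~best]
        if len(Q)<25: break
```

```text
head_top_cam_head 556 332 n [-0.572  0.041  0.819] tilt 0.61 c [0.689 0.087 0.304] x 0.654 0.716
head_top_cam_head 224 93 n [-0.575  0.039  0.818] tilt 0.613 c [0.69  0.081 0.3  ] x 0.655 0.718
head_top_cam_head 131 53 n [ 0.827 -0.076  0.557] tilt -0.978 c [0.724 0.081 0.308] x 0.715 0.73
head_top_lens 605 347 n [-0.592  0.048  0.805] tilt 0.634 c [0.688 0.087 0.302] x 0.652 0.716
head_top_lens 258 97 n [-0.601  0.038  0.798] tilt 0.645 c [0.693 0.081 0.302] x 0.655 0.718
head_top_lens 161 58 n [ 0.814 -0.073  0.577] tilt -0.954 c [0.724 0.083 0.308] x 0.715 0.73
head_scene_cam_head 379 174 n [0.09  0.996 0.   ] tilt -1.571 c [0.702 0.066 0.291] x 0.668 0.735
head_scene_cam_head 205 85 n [0.826 0.004 0.564] tilt -0.971 c [0.726 0.082 0.306] x 0.715 0.735
head_scene_cam_head 120 54 n [-0.534 -0.061  0.843] tilt 0.565 c [0.698 0.079 0.308] x 0.679 0.721
```

Head tilt comes out at about 0.605 rad, camera yaw at about -4°, and the lens near (0.656, 0.091, 0.253). The wrist picture (up is towards the robot) shows the bridge stick at column 270 with its white T at (263,259). I'll grasp it behind the middle, between the rails.

>>> {"op": "step_arm", "data": {"fingers": [0.3, 0.3, 0.3, 0.3, 0.3, 0.3, 0.3, 0.3], "travel": [[0, 0, 0], [0.13, -0.1, 0.2], [0, 0, 0.4], [0, 0, 0.4], [0, 0, 0.4], [0, 0, 0.2], [0, 0, 0.18], [0, 0, 0]], "twist": [0.035, 0, 0, 0, 0, 0, 0, 0]}}

```text
time_s: 13.32
position: [0.4495, -0.3487, 0.001]
tool_rot: [[-0.991, 0.132, -0.002], [0.132, 0.991, 0.002], [0.002, 0.002, -1.0]]
ft_force: [0.0, -0.3, 0.0]
grip_width: 0.0298
gripper_force: 0.0
```

>>> {"op": "step_arm", "data": {"fingers": [1, 1, 1, 1], "travel": [[0, 0, 0], [0, 0, 0], [0, 0, 0], [0, 0, 0]], "twist": [0, 0, 0, 0], "force": 25}}

```text
time_s: 13.82
position: [0.4503, -0.3495, 0.0028]
tool_rot: [[-0.991, 0.132, 0.001], [0.132, 0.991, -0.001], [-0.001, -0.001, -1.0]]
ft_force: [-0.2, 0.4, 5.2]
grip_width: 0.0135
gripper_force: 30.0
```

>>> {"op": "step_arm", "data": {"fingers": [1, 1, 1, 1, 1, 1, 1, 1, 1], "travel": [[0, 0, -0.2], [0, 0, -0.3], [0, 0, -0.15], [0, 0, 0], [0, 0, 0], [0, 0, 0], [0.26, 0, 0], [0.26, 0, 0], [0, 0, 0]], "twist": [0, 0, 0, 0, 0, 0, 0, 0, 0], "force": 25}}

```text
time_s: 14.95
position: [0.3973, -0.342, 0.0666]
tool_rot: [[-0.991, 0.133, -0.001], [0.133, 0.991, 0.001], [0.001, 0.001, -1.0]]
ft_force: [1.0, 0.0, -1.0]
grip_width: 0.0131
gripper_force: 29.2
```

```bash
cat >> h.py <<'E'
def stick(cam):
    im,D=optics.get_image(cam);P=cloud(cam,D);s=monitor.observe();p=s["position"]
    b=[(np.round(r["point"]).tolist(),round(r["confidence"],2)) for r in models.landmark_of(cam,"bridge_front")]
    e=[(np.round(r["point"]).tolist(),round(r["confidence"],2)) for r in models.landmark_of(cam,"handle_end")]
    for nm,L in(("bridge",b),("end",e)):
        for (u,v),c in L: print(cam,nm,(u,v),c,np.round(P[int(v),int(u)],3))
    for r in models.trace(cam,"holder"):
        Q=P[r["mask"]];Q=Q[(np.linalg.norm(Q[:,:2]-p[:2],axis=1)<.15)&(Q[:,2]>p[2]-.04)&(Q[:,2]<p[2]+.16)]
        if len(Q)<15: continue
        c=np.median(Q,0);d=np.linalg.svd(Q-Q.mean(0),full_matrices=False)[2][0];d*=np.sign(d[0]);print(cam,"mask",round(r["confidence"],2),len(Q),"med",c.round(3),"dir",d.round(3),"pitch",np.arcsin(d[2]).round(3),"yaw",np.arctan2(d[1],d[0]).round(3),np.percentile(Q,[2,98],axis=0).round(3).tolist())
    return im,P
E
python3 - <<'E'
from h import *
for c in("scene","top","wrist"): stick(c)
E
```

```text
scene bridge (199.0, 371.0) 0.8 [ 0.601 -0.557  0.005]
scene bridge (215.0, 263.0) 0.7 [ 0.482 -0.348  0.11 ]
scene bridge (196.0, 265.0) 0.65 [ 0.372 -0.313  0.002]
scene bridge (196.0, 251.0) 0.64 [ 0.421 -0.35   0.119]
scene end (174.0, 289.0) 0.68 [ 0.392 -0.419  0.016]
scene end (176.0, 336.0) 0.64 [ 0.496 -0.521  0.012]
scene end (183.0, 241.0) 0.61 [ 0.391 -0.361  0.147]
scene end (154.0, 255.0) 0.53 [ 0.247 -0.352  0.   ]
scene mask 0.55 222 med [ 0.451 -0.351  0.116] dir [ 0.986 -0.161  0.033] pitch 0.033 yaw -0.161 [[0.407, -0.367, 0.069], [0.484, -0.323, 0.121]]
top bridge (428.0, 251.0) 0.64 [ 0.413 -0.541  0.002]
top bridge (372.0, 224.0) 0.56 [ 0.493 -0.37   0.047]
top bridge (431.0, 189.0) 0.51 [ 0.595 -0.551  0.015]
top end (421.0, 225.0) 0.51 [ 0.489 -0.519  0.014]
top mask 0.41 49 med [ 0.476 -0.353  0.117] dir [0.015 0.999 0.041] pitch 0.042 yaw 1.556 [[0.468, -0.367, 0.11], [0.482, -0.34, 0.123]]
wrist bridge (16.0, 256.0) 0.71 [ 0.405 -0.526  0.013]
wrist bridge (324.0, 160.0) 0.64 [ 0.367 -0.31   0.013]
wrist end (173.0, 209.0) 0.75 [ 0.387 -0.413  0.009]
wrist end (282.0, 201.0) 0.73 [ 0.364 -0.337  0.113]
wrist mask 0.66 6095 med [ 0.392 -0.341  0.119] dir [ 0.992 -0.127  0.018] pitch 0.018 yaw -0.127 [[0.364, -0.35, 0.113], [0.429, -0.333, 0.12]]
```

Held and level, underside at about 0.105 m. Now I'll lower its front onto the rear rail to pivot it bridge-up in the pads.

>>> {"op": "step_arm", "data": {"fingers": [1, 1, 1, 1, 1, 1, 1, 1, 1], "travel": [[0, 0, 0.3], [0, 0, 0.25], [0, 0, 0.09], [0, 0, 0.03], [0, 0, 0.03], [0, 0, 0.03], [0, 0, 0.03], [0, 0, 0.04], [0, 0, 0]], "twist": [0, 0, 0, 0, 0, 0, 0, 0, 0], "force": 25}}

```text
time_s: 16.68
position: [0.3989, -0.3422, -0.0113]
tool_rot: [[-0.991, 0.132, 0.001], [0.132, 0.991, -0.001], [-0.001, -0.001, -1.0]]
ft_force: [-1.6, 5.5, 12.1]
grip_width: 0.0134
gripper_force: 36.5
```

Run:
```python
from h import *
for c in("scene","wrist"): im,_=stick(c)
```

```text
scene bridge (142.0, 320.0) 0.79 [ 0.385 -0.53  -0.001]
scene bridge (212.0, 275.0) 0.69 [ 0.474 -0.356  0.066]
scene bridge (200.0, 368.0) 0.6 [ 0.601 -0.552  0.01 ]
scene bridge (250.0, 327.0) 0.49 [ 0.623 -0.392  0.003]
scene end (173.0, 339.0) 0.75 [ 0.49  -0.527  0.002]
scene end (173.0, 286.0) 0.64 [ 0.371 -0.404 -0.001]
scene end (367.0, 158.0) 0.49 [0.671 0.077 0.267]
scene end (153.0, 258.0) 0.44 [ 0.257 -0.365  0.005]
scene end (190.0, 266.0) 0.43 [ 0.405 -0.363  0.064]
scene mask 0.53 206 med [ 0.397 -0.455  0.013] dir [ 0.174 -0.985  0.018] pitch 0.018 yaw -1.396 [[0.379, -0.49, -0.001], [0.406, -0.416, 0.017]]
scene mask 0.43 140 med [ 0.45  -0.352  0.063] dir [ 0.885 -0.204  0.419] pitch 0.432 yaw -0.227 [[0.414, -0.367, 0.028], [0.478, -0.322, 0.074]]
wrist bridge (343.0, 185.0) 0.57 [ 0.332 -0.333  0.159]
wrist end (281.0, 200.0) 0.7 [ 0.365 -0.337  0.032]
wrist end (120.0, 256.0) 0.62 [ 0.386 -0.414  0.011]
wrist mask 0.79 8889 med [ 0.331 -0.327  0.014] dir [ 0.908  0.417 -0.035] pitch -0.035 yaw 0.43 [[0.293, -0.348, 0.004], [0.37, -0.301, 0.016]]
wrist mask 0.67 6426 med [ 0.392 -0.341  0.043] dir [ 0.91  -0.12   0.396] pitch 0.407 yaw -0.131 [[0.364, -0.349, 0.031], [0.419, -0.332, 0.054]]
wrist mask 0.59 4719 med [ 0.389 -0.439  0.015] dir [ 0.157 -0.987  0.029] pitch 0.029 yaw -1.413 [[0.38, -0.47, 0.003], [0.4, -0.413, 0.016]]
```

>>> {"op": "step_arm", "data": {"fingers": [1, 1, 1, 1, 1], "travel": [[0, 0, 0.02], [0, 0, 0.02], [0, 0, 0.02], [0, 0, 0.02], [0, 0, 0]], "twist": [0, 0, 0, 0, 0], "force": 25}}

```text
time_s: 17.7
position: [0.3995, -0.3432, -0.0186]
tool_rot: [[-0.991, 0.132, 0.003], [0.132, 0.991, -0.003], [-0.003, -0.003, -1.0]]
ft_force: [-1.9, 3.0, 16.2]
grip_width: 0.0133
gripper_force: 41.6
```

Run:
```python
from h import *
for c in("scene","wrist"): im,_=stick(c)
```

```text
scene bridge (145.0, 320.0) 0.78 [ 0.4   -0.531  0.012]
scene bridge (202.0, 367.0) 0.67 [ 0.605 -0.549  0.015]
scene bridge (231.0, 267.0) 0.21 [ 0.491 -0.3    0.058]
scene end (176.0, 340.0) 0.68 [ 0.504 -0.53   0.013]
scene end (152.0, 255.0) 0.62 [ 0.244 -0.356  0.002]
scene end (174.0, 288.0) 0.52 [ 0.387 -0.414  0.012]
scene end (187.0, 270.0) 0.4 [ 0.407 -0.378  0.063]
scene mask 0.85 188 med [ 0.397 -0.451  0.012] dir [ 0.192 -0.98   0.044] pitch 0.044 yaw -1.378 [[0.376, -0.491, -0.0], [0.406, -0.418, 0.018]]
scene mask 0.68 126 med [ 0.287 -0.35   0.013] dir [0.928 0.369 0.04 ] pitch 0.04 yaw 0.379 [[0.262, -0.363, 0.0], [0.343, -0.331, 0.017]]
scene mask 0.61 102 med [ 0.443 -0.353  0.067] dir [ 0.84  -0.11   0.532] pitch 0.56 yaw -0.13 [[0.408, -0.366, 0.044], [0.47, -0.34, 0.082]]
wrist bridge (350.0, 188.0) 0.91 [ 0.367 -0.31   0.013]
wrist bridge (284.0, 200.0) 0.45 [ 0.367 -0.337  0.02 ]
wrist end (282.0, 203.0) 0.84 [ 0.368 -0.338  0.02 ]
wrist end (117.0, 260.0) 0.56 [ 0.387 -0.413  0.01 ]
wrist mask 0.85 9437 med [ 0.332 -0.327  0.014] dir [ 0.908  0.418 -0.035] pitch -0.035 yaw 0.432 [[0.296, -0.346, 0.008], [0.37, -0.301, 0.016]]
wrist mask 0.74 6362 med [ 0.393 -0.342  0.037] dir [ 0.828 -0.108  0.55 ] pitch 0.582 yaw -0.129 [[0.367, -0.35, 0.02], [0.415, -0.333, 0.052]]
wrist mask 0.61 4760 med [ 0.388 -0.436  0.015] dir [ 0.155 -0.987  0.038] pitch 0.038 yaw -1.415 [[0.38, -0.465, 0.003], [0.399, -0.413, 0.016]]
wrist mask 0.58 182 med [ 0.424 -0.296  0.049] dir [ 0.388 -0.05  -0.92 ] pitch -1.169 yaw -0.129 [[0.42, -0.297, 0.043], [0.427, -0.295, 0.055]]
```

Pitch is now about 0.58 against the 0.605 wanted. I'll grip harder, lift, and carry it over.

>>> {"op": "step_arm", "data": {"fingers": [1, 1, 1, 1, 1, 1, 1], "travel": [[0, 0, 0], [0, 0, -0.1], [0, 0, -0.3], [0, 0, -0.4], [0, 0, -0.3], [0, 0, -0.18], [0, 0, 0]], "twist": [0, 0, 0, 0, 0, 0, -0.022], "force": 50}}

```text
time_s: 18.98
position: [0.3989, -0.343, 0.1092]
tool_rot: [[-0.998, 0.062, 0.002], [0.062, 0.998, -0.003], [-0.002, -0.003, -1.0]]
ft_force: [-0.2, 0.5, -1.6]
grip_width: 0.0132
gripper_force: 48.8
```

>>> {"op": "step_arm", "data": {"fingers": [1, 1, 1, 1, 1, 1, 1, 1, 1, 1], "travel": [[0, 0.2, 0], [0, 0.4, 0], [0, 0.5, 0], [0, 0.5, 0], [0, 0.5, 0], [0, 0.5, 0], [0, 0.5, 0], [0, 0.5, 0], [0, 0.45, 0], [0, 0.3, 0]], "twist": [0, 0, 0, 0, 0, 0, 0, 0, 0, 0]}}

```text
time_s: 20.23
position: [0.4247, 0.0944, 0.1072]
tool_rot: [[-0.998, 0.063, -0.0], [0.063, 0.998, 0.0], [0.0, 0.0, -1.0]]
ft_force: [-0.5, -0.2, -0.4]
grip_width: 0.0135
gripper_force: 48.8
```

Run:
```python
from h import *
for c in("scene","top","wrist"): im,_=stick(c)
s=monitor.observe();print(s["position"],s["tool_rot"][:,1],s["gripper_force"])
```

```text
scene bridge (142.0, 321.0) 0.77 [ 0.388 -0.532  0.   ]
scene bridge (200.0, 368.0) 0.72 [ 0.601 -0.552  0.011]
scene bridge (198.0, 264.0) 0.7 [ 0.376 -0.309  0.005]
scene bridge (312.0, 150.0) 0.62 [0.335 0.355 0.001]
scene end (173.0, 337.0) 0.91 [ 0.492 -0.527  0.013]
scene end (153.0, 254.0) 0.85 [ 0.247 -0.355  0.006]
scene end (174.0, 289.0) 0.58 [ 0.392 -0.419  0.017]
scene end (284.0, 158.0) 0.55 [0.28  0.255 0.   ]
scene mask 0.72 133 med [0.464 0.088 0.185] dir [ 0.839 -0.031  0.543] pitch 0.574 yaw -0.037 [[0.396, 0.074, 0.139], [0.498, 0.102, 0.206]]
top bridge (351.0, 266.0) 0.74 [ 0.371 -0.313  0.005]
top bridge (425.0, 252.0) 0.73 [ 0.41  -0.529  0.012]
top bridge (209.0, 222.0) 0.67 [0.505 0.109 0.002]
top bridge (431.0, 188.0) 0.64 [ 0.599 -0.553  0.008]
top bridge (149.0, 139.0) 0.48 [0.756 0.286 0.022]
top end (215.0, 158.0) 0.74 [ 0.7    0.091 -0.001]
top end (419.0, 226.0) 0.53 [ 0.487 -0.517 -0.   ]
top end (389.0, 259.0) 0.52 [ 0.391 -0.422  0.019]
top end (199.0, 154.0) 0.49 [0.657 0.085 0.279]
top end (370.0, 307.0) 0.47 [ 0.25  -0.367  0.004]
top end (374.0, 178.0) 0.35 [ 0.631 -0.386  0.01 ]
top mask 0.42 77 med [0.486 0.088 0.204] dir [ 0.833 -0.143  0.534] pitch 0.564 yaw -0.17 [[0.471, 0.074, 0.19], [0.496, 0.101, 0.21]]
wrist end (283.0, 203.0) 0.57 [0.394 0.095 0.147]
wrist mask 0.71 6277 med [0.419 0.092 0.163] dir [ 0.84  -0.058  0.539] pitch 0.569 yaw -0.069 [[0.393, 0.085, 0.146], [0.442, 0.099, 0.177]]
[0.42595183 0.09138716 0.10703503] [ 6.42247696e-02  9.97935458e-01 -3.93972237e-05] 48.85219931602478
```

```bash
cat >> h.py <<'E'
def tri(a,b):
    L=[ray(K(n)[1],K(n)[0],p)[:2] for n,p in(a,b)] if 0 else [ray(optics.get_calibration(n),K(n)[0],p) for n,p in(a,b)]
    A=np.array([L[0][1],-L[1][1]]).T;t=np.linalg.lstsq(A,L[1][0]-L[0][0],rcond=None)[0]
    x=L[0][0]+t[0]*L[0][1];y=L[1][0]+t[1]*L[1][1];return (x+y)/2,np.linalg.norm(x-y)
E
python3 - <<'E'
from h import *
print("bridge",tri(("scene",(312,150)),("top",(209,222))))
ls=[];lt=[]
for i in range(3):
    for n,l in(("scene",ls),("top",lt)):
        optics.get_image(n); r=models.landmark_of(n,"lens")
        if r:l.append(r[0]["point"])
        r=models.landmark_of(n,"focus"); print(n,"focus",[(x["point"],round(x["confidence"],2)) for x in r[:2]])
print(ls,lt); print("lens",tri(("scene",np.median(ls,0)),("top",np.median(lt,0))))
print("spot tri check"); print(onz("scene",(318,294),0))
P=np.array([.4972,.088,.2056]);print(proj("scene",P),proj("top",P))
E
```

```text
bridge (array([0.49744944, 0.07171448, 0.22557116]), np.float64(0.006435484131770625))
scene focus [([228.7, 274.5], 0.61), ([308.8, 260.4], 0.31)]
top focus []
scene focus []
top focus []
scene focus [([283.8, 161.5], 0.42)]
top focus []
[[365.5, 156.1], [366.7, 158.7], [366.8, 158.9]] [[201.1, 154.8], [200.1, 156.1], [197.9, 156.0]]
lens (array([0.66072246, 0.08978751, 0.25170675]), np.float64(0.008325337300927485))
spot tri check
[ 0.70532994 -0.20252371  0.        ]
[313.47263403 153.13833994] [203.2459367  221.49748259]
```

>>> {"op": "step_arm", "data": {"fingers": [1, 1, 1, 1, 1, 1], "travel": [[-0.15, 0.04, -0.03], [-0.3, 0.045, 0], [-0.3, 0.04, 0], [-0.2, 0, 0], [0, 0, 0], [0, 0, 0]], "twist": [0, 0, 0, 0, 0, 0]}}

```text
time_s: 22.48
position: [0.5206, 0.0984, 0.1098]
tool_rot: [[-0.998, 0.063, -0.001], [0.063, 0.998, 0.0], [0.001, -0.0, -1.0]]
ft_force: [0.5, 0.2, -0.3]
grip_width: 0.0134
gripper_force: 48.9
```

Run:
```python
from h import *
for c in("scene","top","wrist"):
    im,_=stick(c)
    if c=="scene": cv2.imwrite("pics/s5.png",cv2.resize(im[110:230,250:430],(720,480),interpolation=cv2.INTER_CUBIC))
    for q in("lens","bridge_front"): print(c,q,[(r["point"],round(r["confidence"],2)) for r in models.landmark_of(c,q)[:5]])
tray("top")
s=monitor.observe();print(s["position"],s["tool_rot"][:,1],s["gripper_force"])
```

```text
scene bridge (198.0, 264.0) 0.87 [ 0.372 -0.305 -0.001]
scene bridge (146.0, 323.0) 0.66 [ 0.399 -0.53  -0.002]
scene bridge (198.0, 370.0) 0.55 [ 0.599 -0.558  0.008]
scene bridge (340.0, 161.0) 0.46 [0.454 0.353 0.002]
scene bridge (228.0, 276.0) 0.22 [ 0.473 -0.295  0.006]
scene end (173.0, 289.0) 0.77 [ 0.389 -0.42   0.015]
scene end (312.0, 166.0) 0.67 [ 0.386  0.275 -0.001]
scene end (151.0, 255.0) 0.65 [ 0.241 -0.358  0.002]
scene mask 0.51 134 med [0.56  0.091 0.19 ] dir [ 0.842 -0.053  0.538] pitch 0.568 yaw -0.063 [[0.494, 0.078, 0.146], [0.593, 0.106, 0.21]]
scene lens [([365.0, 159.0], 0.6), ([412.9, 201.2], 0.2)]
scene bridge_front [([197.5, 264.3], 0.87), ([146.2, 322.9], 0.66), ([197.5, 369.8], 0.55), ([340.0, 160.9], 0.46), ([227.9, 276.5], 0.22)]
top bridge (353.0, 264.0) 0.72 [ 0.376 -0.32   0.   ]
top bridge (424.0, 252.0) 0.68 [ 0.41  -0.525  0.014]
top bridge (432.0, 186.0) 0.58 [ 0.605 -0.556  0.008]
top end (387.0, 260.0) 0.63 [ 0.388 -0.417  0.017]
top end (373.0, 303.0) 0.6 [ 0.262 -0.376  0.003]
top end (418.0, 224.0) 0.51 [ 0.493 -0.514  0.001]
top lens [([
[... 669 characters left out ...]
                                                       ~~~~~~~~~~~~~^^^^^^^^^^^^^^^^^
    return _quantile_unchecked(
        a, q, axis, out, overwrite_input, method, keepdims, weights)
    return _ureduce(a,
                    func=_quantile_ureduce_func,
    ...<5 lines>...
                    overwrite_input=overwrite_input,
                    method=method)
    r = func(a, **kwargs)
    result = _quantile(arr,
                       quantiles=q,
    ...<2 lines>...
                       out=out,
                       weights=wgt)
    slices_having_nans = np.isnan(arr[-1, ...])
                                  ~~~^^^^^^^^^
IndexError: index -1 is out of bounds for axis 0 with size 0
```

View pics/s5.png

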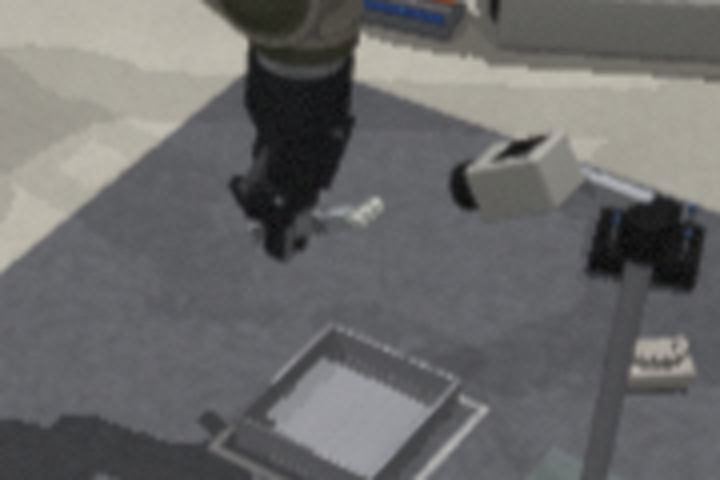

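The crop shows the bridge at (375,207) in line with the lens at (458,187), the stick tilted like the head, and the tray inside the tape. The estimated bridge front (0.592, 0.095, 0.208) is within about 3 mm of the estimated focus, so I'm handing in.

```bash
python3 -c "
from h import *
s=monitor.observe();print(s['position'],s['gripper_force'],s['time_s'])
print(close_job())"
```

```text
[0.52152849 0.0982604  0.11002025] 48.86066436767578 23.475
the job is handed in; nothing more can be done
None
```

I handed the job in at 23.5 s; no verdict was returned. By my own estimates the tray lies inside the tape about 6 mm off centre, and the bridge is held about 3 mm from the focus point, tilted 0.57 rad against the head's 0.605.

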